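# Hang the drilling template on its two pegs

### The job

Take the aluminium drilling template out of its slotted stand and hang it on the rack, with both pegs through its two upper holes at once and the template pushed fully home, flush against the bar. Be gentle: feel for the pegs rather than forcing the template against them. Let go of it there, and leave the gear wheel, the gear housing and the bearing where they are.

Things in the scene. Friction and masses are not known exactly. Their poses are not given: they have to be found in the camera images.
- template: Flat aluminium drilling template, 0.2 to 0.4 kg, upright in the stand; alike on both faces and left to right, either face may go to the rack. Plate 8 mm thick (x), 150 mm wide (y), 90 mm high (z); origin at the middle of its lower edge. Two round peg holes of 13 mm at y = -45 and +45, z = 72 mm. The 31 mm hole in the middle (z 40) and the small bushings are not for pegs.
- template_grip (a point): Where to grasp the template: middle of its black grip tab, 118 mm above the template's origin, axes as the template's. The tab is 12 mm thick (x), 40 mm wide (y), and spans 96 to 140 mm above the template's lower edge. Grasp across the thickness, from above; keep the fingertips above the plate itself (90 mm), as the bar stands close behind it when hung.
- stand: Grey plastic stand fixed to the table, 90 x 130 mm, 40 mm high; the template stands in its slot, 11 mm wide and 30 mm deep, which runs along the stand's y. Slot floor 10 mm above the table. Origin at the centre of its underside, z up.
- rack: Fixed grey rack: base 110 x 220 x 12 mm (origin at the centre of its underside), two uprights and a dark bar (220 mm long, z 103 to 158, front face at x = -20 mm) with two steel pegs pointing along -x, to the robot; y along the bar, z up. Hung fully home, the template's origin is at x = -24, z = 77 mm, y = d (see rack_mid). More than 40 N between template and rack is too much.
- rack_mid (a point): Point of the rack at x = -20, y = 0, z = 150 mm: on the bar's face at peg height. Pegs: 10 mm thick, 28 mm long, tip chamfer 1.5 mm, axes at this height, 90 mm apart, at y = d - 45 and d + 45. The bar is clamped off centre to the rack's +y by an unknown d between 5 and 30 mm, in NO measured pose: find it by feel (or sight). The clamp holds in gentle work.
- gear_wheel: Bystander: worm wheel with bronze teeth on a short steel hub, 79 mm across and 79 mm high; origin at the centre of its underside. Leave it alone.
- gear_case: Bystander: dark grey cast gear housing with a large round bore, 60 x 91 x 84 mm; origin at the centre of its underside. Leave it alone.
- ball_bearing: Bystander: steel ball bearing lying flat, 62 mm across, 16 mm high; origin at the centre of its underside. Leave it alone.
Not all that is in view belongs to the job. There is more than one size of the template; the one meant has the size given above.

How it is judged:
On the way, in this order (a step that is already met when the one before it is completed fails the run):
1. the template is lifted clear of the stand (height (world z) of template above 0.05 m), for 0.2 s.
2. both pegs have entered the two holes: the template stands upright and square to the rack at peg height, with its middle plane beyond the peg tips by 4 mm or more (x of template in the frame of rack between -0.044 and -0.018 m and z of template in the frame of rack between 0.072 and 0.084 m and y of template in the frame of rack between 0.001 and 0.034 m and angle between the y axis of template and the y axis of rack, either way round below 0.12 rad and angle between template's own z axis and vertical below 0.2 rad), for 0.2 s.
At the end, for the whole second after the job is handed in: The template hangs at rest on both pegs by its two upper holes: back within 3.5 mm of the bar, origin 73 to 81 mm above the rack's underside, square to the bar within 0.06 rad, leaning less than 0.08 rad, its middle 1 to 34 mm left (+y) of the rack's middle (x of template in the frame of rack between -0.0275 and -0.02 m and z of template in the frame of rack between 0.073 and 0.081 m and y of template in the frame of rack between 0.001 and 0.034 m and angle between the y axis of template and the y axis of rack, either way round below 0.06 rad and angle between template's own z axis and vertical below 0.08 rad and contact force between template and rack above 0.3 N and linear speed of template below 0.02 m/s); the robot touches nothing.
It fails at once if the template is forced against the rack with more than 40 N (contact force between template and rack above 40 N).
It fails at once if the gear wheel, the gear housing or the bearing is moved by more than 20 mm (distance of any of gear_wheel, gear_case, ball_bearing from where it was at the start of the episode above 0.02 m).
It also fails if it takes over 72 s, if anything falls off the work surface, if the arm or the gripper's body presses on something with over 40 N, if the wrist force passes 120 N, or if a joint passes its speed limit or range.

### The arm

A 6-joint arm with a two-finger parallel gripper is mounted at the origin on a cart in front of the work surface, level with it; the furniture and walls round the work are solid. World frame = base frame: x ahead of the robot, y to its left, z up, the work surface at z = 0. Lengths are in m, angles in rad, forces in N, time in s.
With the tool pointing down it reaches from about 0.425 to 0.95 m from the base axis. Payload 14.7 kg.
Tool frame: the origin (TCP) lies on the mounting face of the last link; the fingertips stand 173 mm ahead of it and the grasp point (between the pads) lies 155 mm ahead of it; z points along the fingers, y is the direction in which the jaws open and shut (so a half turn about z gives the same grasp; the last joint's range is limited). The gripper opens to 85 mm and grips with 20 to 120 N. Pads are 22 mm wide; open, the fingers measure 114 mm over their backs; the gripper's body (76 mm by 85 mm) begins 54 mm behind the grasp point. The pads swing forward as they close: fully open they stand 13 mm farther back than shut.
Start: joints at [-1.28, 0.48, 1.596, -0, 1.065, -0.047], TCP at [0.215, -0.613, 0.405] pointing down, gripper open.
Joint ranges: [-2.75, 2.75], [-0.82, 2.05], [0.23, 2.67], [-1.56, 4.7], [0.09, 2.69], [-2.92, 2.92]. Speed limits (rad/s): [1.89, 1.89, 2.39, 3.01, 3.01, 3.01].

### API

Orientations are given as a 3x3 rotation matrix whose columns are the frame's x, y, z axes.
In Python, from station import readout, read_camera, manip gives the robot as it stands. The module is installed in compiled form; this text tells all that it offers.
- The arm moves only by the tool servo_tool, never from a script. Its argument "motion" is one flat list of numbers, 7 for each row, row after row: the opening, from -1 (shut) to 1 (fully open), then the shift along the world's x, y, z each as a share of 0.25 m, from -1 to 1, then the turn, a rotation vector about the world's x, y, z each as a share of 90 degrees, from -1 to 1. In form: [claw, tx, ty, tz, ax, ay, az, claw, tx, ty, tz, ax, ay, az, ...]. A call has 1 to 20 rows; each row is the pose to reach, as a shift and turn from the pose commanded when the call began; what a row does not reach only later rows make up. A row lasts 1/12 s, in which the tool goes at most 41.7 mm and 7.16 degrees, less where a joint would pass 70% of its speed; a pose out of reach is approached as far as the arm can. A call with a number of a shift or a turn outside -1 to 1 is refused whole. A call with a gripper value outside its range is refused whole. The fingers move at their own pace and stop on an object; "newtons" is the grip in N (left out, the last holds). Time passes only in rows, so rows that repeat a pose let the fingers close. It gives the time, the measured TCP pose, the force and the opening at its end, in the units of the state.
- readout.observe(): the state, without advancing time (a new reading comes with each control period).
- read_camera(name): name is "scene" or "top" or "wrist"; returns a dict with "img" (400x640x3 uint8, red, green, blue), "intrinsics" (3x3 intrinsics, pixels), "R" (3x3) and "t" (3): a world point X has camera coordinates R X + t; the wrist camera has in their place "T_tool_cam" (4x4, takes a point from camera to tool coordinates, whose origin is the TCP and whose axes are the flange's). Camera axes: x right, y down, z forward; pixel columns grow to the right and rows downward; lengths in m; the calibration is good to about 2 mm. The wrist camera is an equidistant fisheye: a pixel r from the principal point sees the ray r / f radians off the axis. A picture is of the moment at which its call begins: read the wrist's pose just before it. There is no depth.
- manip.sign_off(): hands the job in, once; it reports no verdict.
The state is a dict: "t": time; "joint_positions": joint angles; "qd": joint speeds; "tau": joint torques, N m; "tcp_pos": TCP position; "tcp_rot": TCP orientation; "contact_force": force on the tool from outside, world axes, zero at the start; "ft_torque": the same for the moment, N m; "grip_width": finger opening in m.
Only numpy, scipy, OpenCV 4.12 (cv2) and the standard library are available. Lean on these libraries where they do the work, as an engineer would, in place of code of your own. Each camera call takes 0.05 s, during which the arm holds its last target. There are 200 camera calls.

## Working session

There is one attempt and no reset: what is moved stays moved. The work goes in short steps, Python scripts to look and compute and a tool call to move; the robot and the scene stay as the last step left them, time stands still between calls to the robot, and variables do not carry over. Pictures are saved under pics/ and viewed, about 8 in all and at most 12, crops included, and the job is handed in when it is done.

Besides the shell and the picture viewer there is one more tool, called after "Emit:" in YAML: its name, and indented under it one key for each argument. servo_tool: Moves the arm, as the interface text tells. Shift numbers are shares of 0.25 m and turn numbers shares of 90 degrees, none past 1 either way. Its arguments: {"type":"object","properties":{"motion":{"type":"array"},"newtons":{"type":"number"}},"required":["motion"]}

```bash
mkdir -p pics; python3 - <<'E'
from station import readout, read_camera
import cv2,numpy as np,pickle
s=readout.observe();print(s)
d={}
for n in("scene","top","wrist"):
    c=read_camera(n);d[n]=c;cv2.imwrite(f"pics/{n}0.png",c["img"][:,:,::-1])
    print(n,{k:np.round(v,4).tolist() for k,v in c.items() if k!="img"})
pickle.dump((s,d),open("d0.pkl","wb"))
E
```

```text
{'t': 0.0, 'joint_positions': array([-1.27957560e+00,  4.80834982e-01,  1.59687200e+00,  9.27916441e-06,
        1.06508416e+00, -4.65797863e-02]), 'qd': array([ 5.10036723e-04,  5.72208658e-04,  1.18474349e-03,  2.45298612e-04,
       -2.12825236e-05, -2.47931956e-04]), 'tau': array([-1.71330095e-03, -9.50619721e+01, -4.30173969e+01,  1.70070984e-04,
        1.25682892e-02,  2.43860774e-05]), 'tcp_pos': array([ 0.21539465, -0.61306272,  0.40407092]), 'tcp_rot': array([[ 9.43487386e-01,  3.31408266e-01, -3.36336151e-04],
       [ 3.31408431e-01, -9.43486687e-01,  1.15035548e-03],
       [ 6.39086351e-05, -1.19681052e-03, -9.99999282e-01]]), 'contact_force': array([-0.12112448,  0.36739913, -0.26126352]), 'ft_torque': array([-0.0011608 ,  0.01449721, -0.02830874]), 'grip_width': 0.08515066485937549}
scene {'intrinsics': [[384.8554, 0.0, 308.854], [0.0, 384.8554, 202.7481], [0.0, 0.0, 1.0]], 'R': [[-0.8704, -0.4923, -0.0093], [-0.3767, 0.678, -0.6312], [0.3171, -0.5459, -0.7756]], 't': [0.4695, 0.2063, 1.0828]}
top {'intrinsics': [[486.4697, 0.0, 316.8805], [0.0, 486.4697, 198.9238], [0.0, 0.0, 1.0]], 'R': [[-0.0249, -0.9996, 0.0125], [-0.9928, 0.0232, -0.1178], [0.1174, -0.0154, -0.993]], 't': [0.0584, 0.5088, 1.2198]}
wrist {'intrinsics': [[309.7069, 0.0, 321.8472], [0.0, 309.7069, 199.0225], [0.0, 0.0, 1.0]], 'T_tool_cam': [[-0.0014, -0.9634, -0.268, 0.0673], [1.0, -0.0012, -0.0011, -0.0009], [0.0008, -0.268, 0.9634, 0.0305], [0.0, 0.0, 0.0, 1.0]]}
```

View pics/scene0.png

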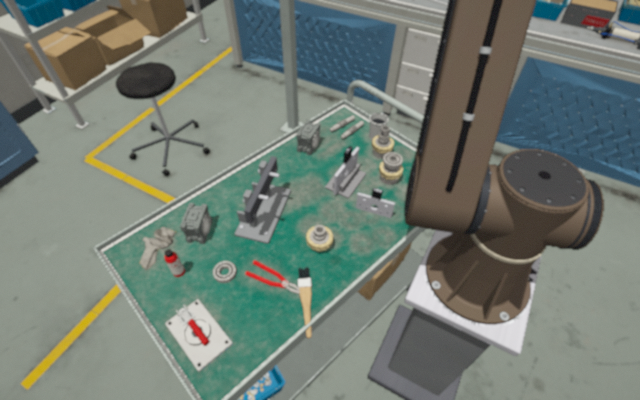

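View pics/top0.png

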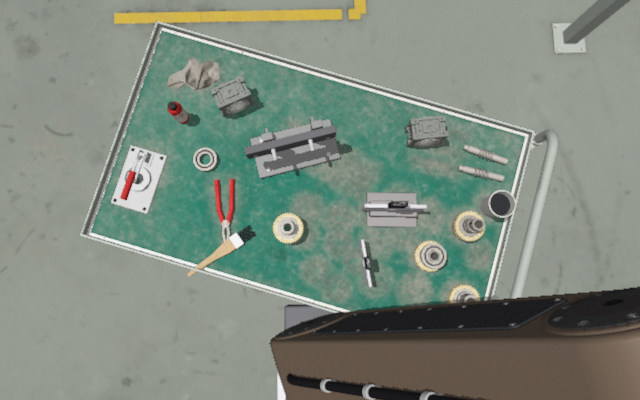

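The scene and top pictures show the rack at top px (295,147), the stand with the template at (396,207) and a smaller plate at (367,262). I'll enlarge the region.

```bash
cat > h.py <<'E'
import numpy as np,pickle,cv2
def ray(c,u,v,z):
    K,R,t=c["intrinsics"],np.array(c["R"]),np.array(c["t"])
    d=R.T@np.linalg.solve(K,[u,v,1.]);o=-R.T@t
    return o+d*(z-o[2])/d[2]
def proj(c,X):
    p=c["intrinsics"]@(np.array(c["R"])@X+c["t"]);return p[:2]/p[2]
E
python3 - <<'E'
import cv2
a=cv2.imread("pics/top0.png")[110:250,240:440]
cv2.imwrite("pics/top0c.png",cv2.resize(a,None,fx=4,fy=4,interpolation=cv2.INTER_CUBIC))
E
```

```text
(no output)
```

View pics/top0c.png

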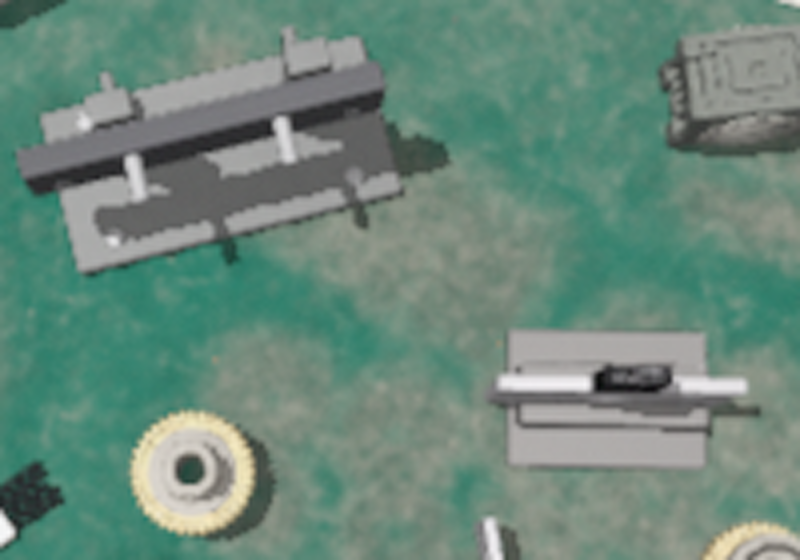

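```bash
python3 - <<'E'
from h import *
s,d=pickle.load(open("d0.pkl","rb"));c=d["top"]
P={"baseFL":(80,272,.012),"baseFR":(402,190,.012),"baseBL":(42,115,.012),"baseBR":(362,38,.012),
"pegLtip":(139,198,.15),"pegLroot":(133,157,.15),"pegRtip":(291,161,.15),"pegRroot":(281,119,.15),
"barFL":(32,180,.158),"barFR":(383,97,.158),"barBL":(18,150,.158),"barBR":(377,64,.158),
"tplL":(498,383,.1),"tplR":(747,387,.1),"tabL":(596,373,.15),"tabR":(672,372,.15),
"st1":(508,332,.04),"st2":(705,332,.04),"st3":(705,467,.04),"st4":(508,467,.04)}
W={k:ray(c,240+(u+.5)/4-.5,110+(v+.5)/4-.5,z) for k,(u,v,z) in P.items()}
for k,v in W.items(): print(k,v.round(4))
f=lambda a,b:(np.linalg.norm(W[a]-W[b]).round(4),np.degrees(np.arctan2(*(W[a]-W[b])[[0,1]])).round(2))
for a,b in(("baseFL","baseFR"),("baseBL","baseBR"),("baseFL","baseBL"),("baseFR","baseBR"),("pegLtip","pegRtip"),("pegLroot","pegRroot"),("pegLtip","pegLroot"),("barFL","barFR"),("barBL","barBR"),("tplL","tplR"),("tabL","tabR"),("st1","st2"),("st4","st3")):print(a,b,f(a,b))
print("mid base",sum(W[k] for k in("baseFL","baseFR","baseBL","baseBR"))/4)
print("mid stand",sum(W[k] for k in("st1","st2","st3","st4"))/4)
E
```

```text
baseFL [0.5718 0.1942 0.012 ]
baseFR [ 0.6216 -0.0181  0.012 ]
baseBL [0.6772 0.218  0.012 ]
baseBR [0.7249 0.0054 0.012 ]
pegLtip [0.5919 0.1451 0.15  ]
pegLroot [0.6165 0.1483 0.15  ]
pegRtip [0.612  0.0557 0.15  ]
pegRroot [0.6373 0.061  0.15  ]
barFL [0.6023 0.2065 0.158 ]
barFR [0.6472 0.001  0.158 ]
barBL [0.6203 0.2145 0.158 ]
barBR [0.6671 0.004  0.158 ]
tplL [ 0.4834 -0.0668  0.1   ]
tplR [ 0.4774 -0.2178  0.1   ]
tabL [ 0.4827 -0.1183  0.15  ]
tabR [ 0.4823 -0.1625  0.15  ]
st1 [ 0.5221 -0.0811  0.04  ]
st2 [ 0.5192 -0.2072  0.04  ]
st3 [ 0.4329 -0.203   0.04  ]
st4 [ 0.4359 -0.078   0.04  ]
baseFL baseFR (np.float64(0.218), np.float64(-13.21))
baseBL baseBR (np.float64(0.218), np.float64(-12.63))
baseFL baseBL (np.float64(0.1081), np.float64(-102.76))
baseFR baseBR (np.float64(0.1059), np.float64(-102.79))
pegLtip pegRtip (np.float64(0.0916), np.float64(-12.66))
pegLroot pegRroot (np.float64(0.0897), np.float64(-13.45))
pegLtip pegLroot (np.float64(0.0247), np.float64(-97.34))
barFL barFR (np.float64(0.2103), np.float64(-12.33))
barBL barBR (np.float64(0.2156), np.float64(-12.54))
tplL tplR (np.float64(0.1512), np.float64(2.27))
tabL tabR (np.float64(0.0442), np.float64(0.59))
st1 st2 (np.float64(0.1261), np.float64(1.33))
st4 st3 (np.float64(0.1251), np.float64(1.38))
mid base [0.64885335 0.09987281 0.012     ]
mid stand [ 0.47752551 -0.14233899  0.04      ]
```

The rack measures yaw ≈ +12.8°, origin ≈ (0.649, 0.100), base 218×107 mm (true 220×110). The peg pair puts d ≈ 10 mm by sight. The template is at ≈ (0.480, -0.142), 151 mm wide (true 150), yaw ≈ -1.5°. I'll move above it next.

Emit:
servo_tool:
  motion: [1, 0.53, 0.94, 0, 0, 0, 0.384, 1, 0.53, 0.94, 0, 0, 0, 0.384, 1, 0.53, 0.94, 0, 0, 0, 0.384, 1, 0.53, 0.94, 0, 0, 0, 0.384, 1, 0.53, 0.94, 0, 0, 0, 0.384, 1, 0.53, 0.94, 0, 0, 0, 0.384, 1, 0.53, 0.94, 0, 0, 0, 0.384]

```text
t: 0.73
tcp_pos: [0.349, -0.3746, 0.4046]
tcp_rot: [[0.587, 0.809, -0.0], [0.809, -0.587, 0.002], [0.001, -0.001, -1.0]]
contact_force: [0.7, -1.0, 0.2]
grip_width: 0.0854
```

Emit:
servo_tool:
  motion: [1, 0.53, 0.94, 0, 0, 0, 0.384, 1, 0.53, 0.94, 0, 0, 0, 0.384, 1, 0.53, 0.94, 0, 0, 0, 0.384, 1, 0.53, 0.94, 0, 0, 0, 0.384, 1, 0.53, 0.94, 0, 0, 0, 0.384, 1, 0.53, 0.94, 0, 0, 0, 0.384, 1, 0.53, 0.94, 0, 0, 0, 0.384, 1, 0.53, 0.94, 0, 0, 0, 0.384, 1, 0.53, 0.94, 0, 0, 0, 0.384]

```text
t: 1.48
tcp_pos: [0.4808, -0.1422, 0.4045]
tcp_rot: [[0.024, 1.0, -0.0], [1.0, -0.024, 0.0], [0.0, -0.0, -1.0]]
contact_force: [-0.8, -1.7, -0.8]
grip_width: 0.0851
```

```bash
python3 - <<'E'
from station import readout, read_camera
import cv2,numpy as np,pickle
s=readout.observe();c=read_camera("wrist");t=read_camera("top")
pickle.dump((s,{"wrist":c,"top":t}),open("d1.pkl","wb"))
print(s["t"],s["tcp_pos"],s["tcp_rot"].round(4).tolist(),s["contact_force"],s["joint_positions"].round(3))
cv2.imwrite("pics/w1.png",c["img"][:,:,::-1])
E
```

```text
1.4833 [ 0.48075587 -0.14223489  0.40454071] [[0.024, 0.9997, -0.0003], [0.9997, -0.024, 0.0], [0.0, -0.0003, -1.0]] [-0.77741666 -1.66745904 -0.77326283] [-0.348  0.273  1.931 -0.     0.938 -0.324]
```

View pics/w1.png

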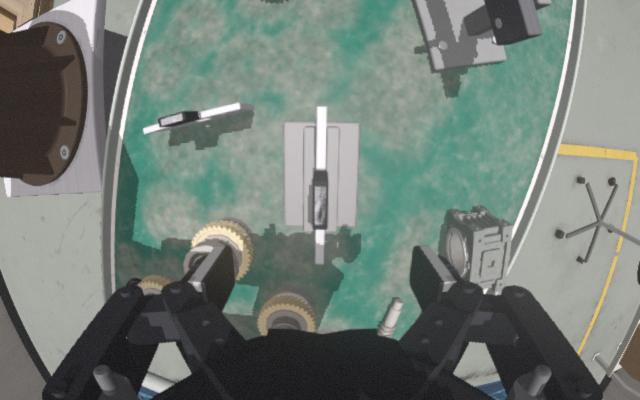

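Wrist picture: plate top edge runs from (321,107) to (320,262) and the tab is at about (319,172–228), centred between the jaws. Next I check the position numerically.

```bash
cat >> h.py <<'E'
def wray(s,c,u,v,z):
    K=c["intrinsics"];x=(np.array([u-K[0,2],v-K[1,2]]))/K[0,0];th=np.hypot(*x)
    d=np.r_[x/th*np.sin(th),np.cos(th)]
    T=c["T_tool_cam"];d=s["tcp_rot"]@(T[:3,:3]@d);o=s["tcp_pos"]+s["tcp_rot"]@T[:3,3]
    return o+d*(z-o[2])/d[2]
E
python3 - <<'E'
from h import *
s,d=pickle.load(open("d1.pkl","rb"));c=d["wrist"]
for n,u,v,z in(("tplL",321,107,.1),("tplR",320,262,.1),("tabL",320,172,.15),("tabR",319,228,.15)):print(n,wray(s,c,u,v,z).round(4))
E
```

```text
tplL [ 0.4808 -0.0665  0.1   ]
tplR [ 0.476  -0.2142  0.1   ]
tabL [ 0.479  -0.1153  0.15  ]
tabR [ 0.477  -0.1591  0.15  ]
```

Emit:
servo_tool:
  motion: [1, -0.01, 0.006, -0.478, 0, 0, 0, 1, -0.01, 0.006, -0.478, 0, 0, 0, 1, -0.01, 0.006, -0.478, 0, 0, 0, 1, -0.01, 0.006, -0.478, 0, 0, 0, 1, -0.01, 0.006, -0.478, 0, 0, 0]

```text
t: 2.0
tcp_pos: [0.4771, -0.1425, 0.2845]
tcp_rot: [[0.028, 1.0, -0.004], [1.0, -0.028, 0.001], [0.001, -0.004, -1.0]]
contact_force: [0.8, 0.5, 0.4]
grip_width: 0.0859
```

Emit:
servo_tool:
  motion: [-1, 0, 0, 0, 0, 0, 0, -1, 0, 0, 0, 0, 0, 0, -1, 0, 0, 0, 0, 0, 0, -1, 0, 0, 0, 0, 0, 0, -1, 0, 0, 0, 0, 0, 0, -1, 0, 0, 0, 0, 0, 0, -1, 0, 0, 0, 0, 0, 0, -1, 0, 0, 0, 0, 0, 0, -1, 0, 0, 0, 0, 0, 0, -1, 0, 0, 0, 0, 0, 0]
  newtons: 60

```text
t: 2.83
tcp_pos: [0.4784, -0.1418, 0.2859]
tcp_rot: [[0.027, 1.0, 0.001], [1.0, -0.027, -0.0], [-0.0, 0.002, -1.0]]
contact_force: [1.6, 1.8, 10.6]
grip_width: 0.0114
```

Emit:
servo_tool:
  motion: [-1, 0, 0, 0.08, 0, 0, 0, -1, 0, 0, 0.16, 0, 0, 0, -1, 0, 0, 0.272, 0, 0, 0, -1, 0, 0, 0.272, 0, 0, 0, -1, 0, 0, 0.272, 0, 0, 0, -1, 0, 0, 0.272, 0, 0, 0]

```text
t: 3.33
tcp_pos: [0.4776, -0.1416, 0.3527]
tcp_rot: [[0.027, 1.0, -0.001], [1.0, -0.027, 0.0], [0.0, -0.001, -1.0]]
contact_force: [0.2, -0.9, -4.2]
grip_width: 0.011
```

```bash
python3 - <<'E'
from station import readout, read_camera
import cv2,numpy as np,pickle
s=readout.observe();c=read_camera("wrist");t=read_camera("top")
pickle.dump((s,{"wrist":c,"top":t}),open("d2.pkl","wb"))
print(s["t"],s["tcp_pos"],s["tcp_rot"].round(4).tolist(),s["contact_force"],s["ft_torque"],s["grip_width"])
a=c["img"][:,:,::-1]
b=t["img"][110:250,240:440,::-1]
cv2.imwrite("pics/w2.png",np.vstack([cv2.resize(a[0:320,160:640],(600,400)),cv2.resize(b,(600,420),interpolation=cv2.INTER_CUBIC)])[:600])
cv2.imwrite("pics/w2.png",np.hstack([cv2.resize(a[60:300,220:420],(400,480),interpolation=cv2.INTER_CUBIC),cv2.resize(b,(400,280),interpolation=cv2.INTER_CUBIC).repeat(1,0) if 0 else cv2.copyMakeBorder(cv2.resize(b,(400,280)),0,200,0,0,0)]))
E
```

```text
3.3333 [ 0.47756928 -0.14157522  0.35267335] [[0.0265, 0.9996, -0.0005], [0.9996, -0.0265, 0.0002], [0.0002, -0.0005, -1.0]] [ 0.16970491 -0.93759245 -4.19812378] [0.00360897 0.01255939 0.00385423] 0.011035188881531316
```

View pics/w2.png

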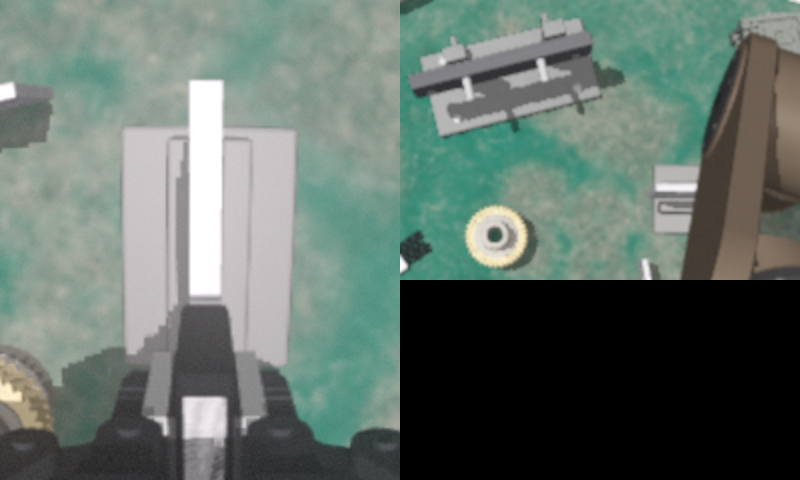

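The left panel shows the template held straight in the jaws, with its far end at wrist px (323,100). Rack and pegs are unobstructed in the right panel. Next I work out the template offset in the tool frame and the move to a pose in front of the pegs.

```bash
python3 - <<'E'
from h import *
s,d=pickle.load(open("d2.pkl","rb"));c=d["wrist"]
R=s["tcp_rot"]
for u,v in((323,100),(314.5+.0,100),(331.5,100),(314.5,208),(331.5,208)):
    X=wray(s,c,u,v,.168);print(u,v,X.round(4),"tool",(R.T@(X-s["tcp_pos"])).round(4))
E
```

```text
323 100 [ 0.4792 -0.0655  0.168 ] tool [ 0.0761 -0.0003  0.1847]
314.5 100 [ 0.475  -0.0654  0.168 ] tool [ 0.0761 -0.0045  0.1847]
331.5 100 [ 0.4833 -0.0656  0.168 ] tool [0.0761 0.0038 0.1847]
314.5 208 [ 0.4732 -0.1206  0.168 ] tool [ 0.0208 -0.0048  0.1847]
331.5 208 [ 0.4821 -0.1208  0.168 ] tool [0.0208 0.0041 0.1847]
```

Emit:
servo_tool:
  motion: [-1, 0.36, 0.2, 0, 0, 0, 0.1585, -1, 0.36, 0.2, 0, 0, 0, 0.1585, -1, 0.36, 0.2, 0, 0, 0, 0.1585, -1, 0.385, 0.935, 0, 0, 0, 0.1585, -1, 0.385, 0.935, 0, 0, 0, 0.1585, -1, 0.385, 0.935, 0, 0, 0, 0.1585, -1, 0.385, 0.935, 0, 0, 0, 0.1585, -1, 0.385, 0.935, 0, 0, 0, 0.1585, -1, 0.385, 0.935, 0, 0, 0, 0.1585, -1, 0.385, 0.935, 0, 0, 0, 0.1585, -1, 0.385, 0.935, 0, 0, 0, 0.1585]

```text
t: 4.35
tcp_pos: [0.5739, 0.0917, 0.3522]
tcp_rot: [[-0.221, 0.975, -0.002], [0.975, 0.221, -0.0], [-0.0, -0.002, -1.0]]
contact_force: [-0.7, 0.1, -3.6]
grip_width: 0.0115
```

```bash
python3 - <<'E'
from station import readout, read_camera
import cv2,numpy as np,pickle
s=readout.observe();c=read_camera("wrist");t=read_camera("top");e=read_camera("scene")
pickle.dump((s,{"wrist":c,"top":t,"scene":e}),open("d3.pkl","wb"))
print(s["t"],s["tcp_pos"],s["tcp_rot"].round(4).tolist(),s["contact_force"],s["ft_torque"],s["grip_width"])
a=c["img"][40:300,240:500,::-1];b=t["img"][110:190,240:350,::-1];f=e["img"][140:250,220:320,::-1]
L=cv2.resize(a,(500,500),interpolation=cv2.INTER_CUBIC)
r=np.zeros((600,800,3),np.uint8);r[:500,:500]=L
x=cv2.resize(b,(300,218),interpolation=cv2.INTER_CUBIC);r[:218,500:]=x
x=cv2.resize(f,(300,330),interpolation=cv2.INTER_CUBIC);r[220:550,500:]=x
cv2.imwrite("pics/w3.png",r)
E
```

```text
4.35 [0.57391192 0.09174996 0.35220817] [[-0.2209, 0.9753, -0.0017], [0.9753, 0.2209, -0.0004], [-0.0, -0.0017, -1.0]] [-0.74310044  0.05629166 -3.63893276] [-0.0482168  -0.04087008 -0.02386315] 0.011462577561145416
```

View pics/w3.png

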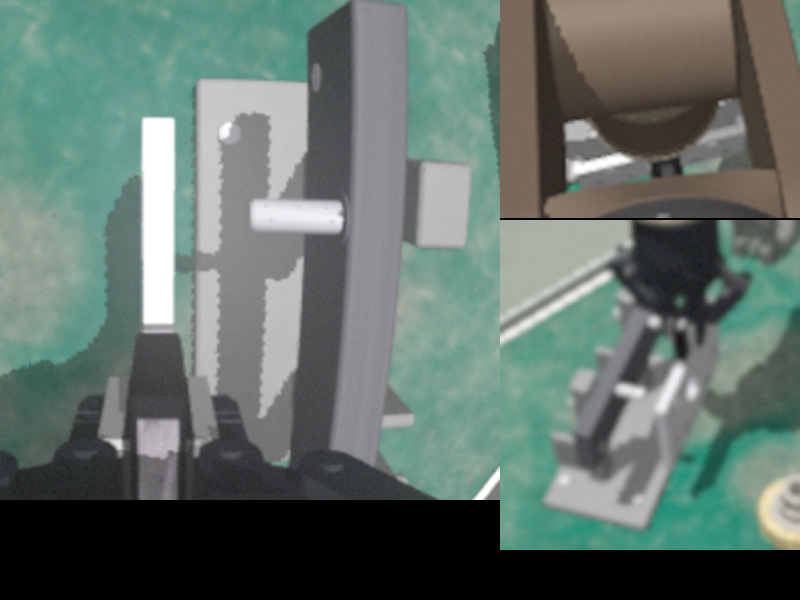

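Wrist crop: left peg tip at crop (251,215), root (343,217); plate end at (158,118); bar front top edge (353,0)–(331,465). Converting these to positions.

```bash
python3 - <<'E'
from h import *
s,d=pickle.load(open("d3.pkl","rb"));c=d["wrist"]
R=s["tcp_rot"];a=np.radians(12.75);O=np.array([.649,.0999,0]);Rr=np.array([[np.cos(a),-np.sin(a),0],[np.sin(a),np.cos(a),0],[0,0,1]])
for n,u,v,z in(("end",158,118,.168),("endbase",158,325,.168),("tip",251,216,.15),("root",344,217,.15),("bar0",354,2,.158),("bar1",348,150,.158),("bar2",343,290,.158),("bar3",331,460,.158),("baseFL",197,81,.012),("base2",195,390,.012)):
    X=wray(s,c,240+u/1.923,40+v/1.923,z);print(n,X.round(4),"tool",(R.T@(X-s["tcp_pos"])).round(4),"rack",(Rr.T@(X-O)).round(4))
E
```

```text
end [0.5564 0.1652 0.168 ] tool [ 0.0756 -0.0005  0.1842] rack [-0.0759  0.0842  0.168 ]
endbase [0.5685 0.1117 0.168 ] tool [ 0.0206 -0.0006  0.1842] rack [-0.076   0.0293  0.168 ]
tip [0.5888 0.1445 0.15  ] tool [0.0482 0.0266 0.2022] rack [-0.0488  0.0568  0.15  ]
root [0.6165 0.1511 0.15  ] tool [0.0485 0.055  0.2021] rack [-0.0204  0.0572  0.15  ]
bar0 [0.6021 0.2127 0.158 ] tool [0.1117 0.0546 0.1941] rack [-0.0208  0.1204  0.158 ]
bar1 [0.61   0.1703 0.158 ] tool [0.0686 0.0528 0.1941] rack [-0.0225  0.0773  0.158 ]
bar2 [0.6196 0.1308 0.158 ] tool [0.028  0.0535 0.1941] rack [-0.0218  0.0366  0.158 ]
bar3 [0.6342 0.0759 0.158 ] tool [-0.0288  0.0556  0.1941] rack [-0.0198 -0.0202  0.158 ]
baseFL [0.5699 0.1955 0.012 ] tool [0.1021 0.0196 0.3402] rack [-0.0561  0.1107  0.012 ]
base2 [0.608 0.031 0.012] tool [-0.0667  0.0204  0.3402] rack [-0.0552 -0.0581  0.012 ]
```

The plate's hole is 2.5 mm short of the peg along rack +y, and the height needs about +1.7 mm. I'll correct both and advance until the face is about 3 mm off the peg tips.

Emit:
servo_tool:
  motion: [-1, -0.002, 0.01, 0.007, 0, 0, 0, -1, 0.03, 0.015, 0.007, 0, 0, 0, -1, 0.076, 0.027, 0.007, 0, 0, 0, -1, 0.076, 0.027, 0.007, 0, 0, 0, -1, 0.076, 0.027, 0.007, 0, 0, 0, -1, 0.076, 0.027, 0.007, 0, 0, 0]

```text
t: 5.0
tcp_pos: [0.593, 0.0986, 0.3548]
tcp_rot: [[-0.22, 0.975, -0.001], [0.975, 0.22, -0.0], [0.0, -0.001, -1.0]]
contact_force: [0.6, -0.6, -3.5]
grip_width: 0.0112
```

```bash
python3 - <<'E'
from station import readout, read_camera
import cv2,numpy as np,pickle
s=readout.observe();c=read_camera("wrist");e=read_camera("scene")
pickle.dump((s,{"wrist":c,"scene":e}),open("d4.pkl","wb"))
print(s["t"],s["tcp_pos"],s["contact_force"],s["ft_torque"])
a=c["img"][90:260,270:440,::-1];f=e["img"][165:215,245:305,::-1]
r=np.zeros((600,800,3),np.uint8)
r[:400,:400]=cv2.resize(a,(400,400),interpolation=cv2.INTER_CUBIC)
r[:333,400:]=cv2.resize(f,(400,333),interpolation=cv2.INTER_CUBIC)
cv2.imwrite("pics/w4.png",r[:400])
E
```

```text
5.0 [0.59302307 0.09856727 0.35478267] [ 0.62416468 -0.557444   -3.48928782] [ 0.04378557 -0.02636383  0.00575179]
```

View pics/w4.png

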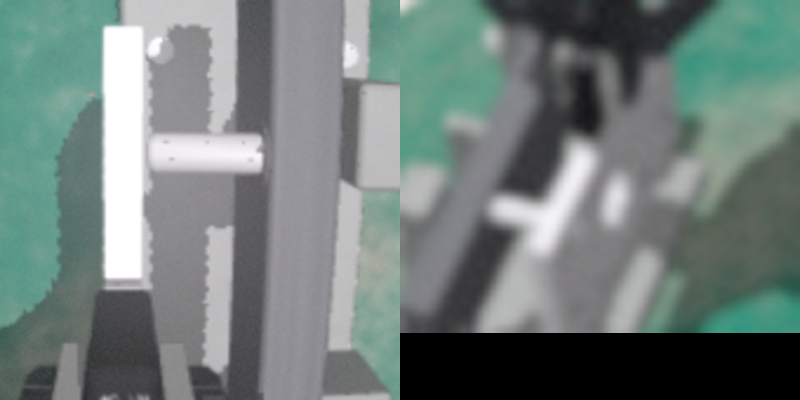

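The face is about 3 mm short of the left peg tip (peg at crop (150–265,153)). Next I feel forward in small steps.

Emit:
servo_tool:
  motion: [-1, 0.004, 0.001, 0, 0, 0, 0, -1, 0.008, 0.002, 0, 0, 0, 0, -1, 0.012, 0.0027, 0, 0, 0, 0, -1, 0.016, 0.0036, 0, 0, 0, 0, -1, 0.016, 0.0036, 0, 0, 0, 0, -1, 0.016, 0.0036, 0, 0, 0, 0]

```text
t: 5.6
tcp_pos: [0.5972, 0.0997, 0.3549]
tcp_rot: [[-0.221, 0.975, -0.0], [0.975, 0.221, 0.0], [0.0, -0.0, -1.0]]
contact_force: [-0.1, 0.0, -3.8]
grip_width: 0.0116
```

Emit:
servo_tool:
  motion: [-1, 0.003, 0.0007, 0, 0, 0, 0, -1, 0.006, 0.0013, 0, 0, 0, 0, -1, 0.006, 0.0013, 0, 0, 0, 0, -1, 0.006, 0.0013, 0, 0, 0, 0]

```text
t: 5.93
tcp_pos: [0.5987, 0.1, 0.3549]
tcp_rot: [[-0.22, 0.975, -0.0], [0.975, 0.22, 0.0], [0.0, -0.0, -1.0]]
contact_force: [0.7, 1.1, -3.4]
grip_width: 0.0113
```

Emit:
servo_tool:
  motion: [-1, 0.004, 0.0009, 0, 0, 0, 0, -1, 0.008, 0.0018, 0, 0, 0, 0, -1, 0.008, 0.0018, 0, 0, 0, 0, -1, 0.008, 0.0018, 0, 0, 0, 0]

```text
t: 6.27
tcp_pos: [0.6008, 0.1005, 0.3549]
tcp_rot: [[-0.22, 0.975, 0.0], [0.975, 0.22, 0.0], [0.0, 0.0, -1.0]]
contact_force: [-0.2, -0.2, -4.7]
grip_width: 0.0112
```

Emit:
servo_tool:
  motion: [-1, 0.004, 0.0009, 0, 0, 0, 0, -1, 0.008, 0.0018, 0, 0, 0, 0, -1, 0.008, 0.0018, 0, 0, 0, 0, -1, 0.008, 0.0018, 0, 0, 0, 0]

```text
t: 6.6
tcp_pos: [0.6028, 0.1009, 0.3549]
tcp_rot: [[-0.221, 0.975, 0.0], [0.975, 0.221, 0.0], [0.0, 0.0, -1.0]]
contact_force: [-0.5, -0.5, -5.0]
grip_width: 0.0113
```

Emit:
servo_tool:
  motion: [-1, 0.006, 0.0013, 0, 0, 0, 0, -1, 0.012, 0.0026, 0, 0, 0, 0, -1, 0.018, 0.004, 0, 0, 0, 0, -1, 0.024, 0.0053, 0, 0, 0, 0, -1, 0.024, 0.0053, 0, 0, 0, 0, -1, 0.024, 0.0053, 0, 0, 0, 0]

```text
t: 7.1
tcp_pos: [0.6089, 0.1022, 0.3549]
tcp_rot: [[-0.221, 0.975, 0.0], [0.975, 0.221, 0.0], [-0.0, 0.0, -1.0]]
contact_force: [0.5, 1.1, -4.9]
grip_width: 0.0113
```

Emit:
servo_tool:
  motion: [-1, 0.006, 0.0013, 0, 0, 0, 0, -1, 0.012, 0.0026, 0, 0, 0, 0, -1, 0.018, 0.004, 0, 0, 0, 0, -1, 0.024, 0.0053, 0, 0, 0, 0, -1, 0.024, 0.0053, 0, 0, 0, 0, -1, 0.024, 0.0053, 0, 0, 0, 0]

```text
t: 7.6
tcp_pos: [0.6149, 0.1036, 0.3549]
tcp_rot: [[-0.221, 0.975, 0.0], [0.975, 0.221, 0.0], [-0.0, 0.0, -1.0]]
contact_force: [0.3, 1.3, -6.1]
grip_width: 0.011
```

```bash
python3 - <<'E'
from station import readout, read_camera
import cv2,numpy as np,pickle
s=readout.observe();c=read_camera("wrist");e=read_camera("scene")
pickle.dump((s,{"wrist":c,"scene":e}),open("d5.pkl","wb"))
print(s["t"],s["tcp_pos"],s["contact_force"],s["ft_torque"])
a=c["img"][90:260,270:440,::-1];f=e["img"][165:215,245:305,::-1]
r=np.zeros((600,800,3),np.uint8)
r[:400,:400]=cv2.resize(a,(400,400),interpolation=cv2.INTER_CUBIC)
r[:333,400:]=cv2.resize(f,(400,333),interpolation=cv2.INTER_CUBIC)
cv2.imwrite("pics/w5.png",r[:400])
E
```

```text
7.6 [0.61485289 0.10357171 0.35491433] [ 0.26316939  1.26254546 -6.0697362 ] [ 0.33302672 -0.0535441   0.04119586]
```

View pics/w5.png

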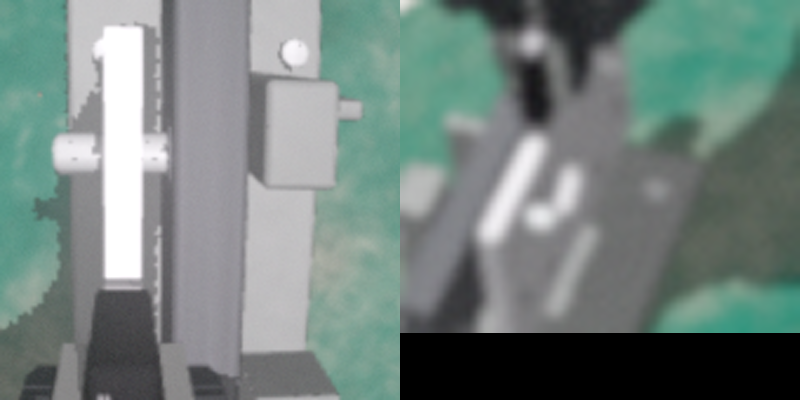

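The left peg protrudes through the hole at crop (53–100,153), and about 8 mm remain to the bar. The vertical reading drifted 2 N down, so I'll lower 0.8 mm and continue.

Emit:
servo_tool:
  motion: [-1, 0, 0, -0.003, 0, 0, 0, -1, 0.006, 0.0013, -0.003, 0, 0, 0, -1, 0.012, 0.0026, -0.003, 0, 0, 0, -1, 0.018, 0.004, -0.003, 0, 0, 0, -1, 0.024, 0.0053, -0.003, 0, 0, 0, -1, 0.024, 0.0053, -0.003, 0, 0, 0, -1, 0.024, 0.0053, -0.003, 0, 0, 0]

```text
t: 8.28
tcp_pos: [0.6208, 0.1049, 0.3542]
tcp_rot: [[-0.221, 0.975, -0.0], [0.975, 0.221, -0.0], [-0.0, -0.0, -1.0]]
contact_force: [-0.5, 0.1, -3.7]
grip_width: 0.011
```

Emit:
servo_tool:
  motion: [-1, 0.002, 0.0005, 0, 0, 0, 0, -1, 0.004, 0.0009, 0, 0, 0, 0, -1, 0.004, 0.0009, 0, 0, 0, 0]

```text
t: 8.53
tcp_pos: [0.6218, 0.1051, 0.3542]
tcp_rot: [[-0.221, 0.975, 0.0], [0.975, 0.221, 0.0], [-0.0, 0.0, -1.0]]
contact_force: [0.3, 0.6, -3.6]
grip_width: 0.0116
```

Contact is free again. I'll go on in 0.5–1 mm steps until the bar is felt.

Emit:
servo_tool:
  motion: [-1, 0.002, 0.0005, 0, 0, 0, 0, -1, 0.004, 0.0009, 0, 0, 0, 0, -1, 0.004, 0.0009, 0, 0, 0, 0]

```text
t: 8.78
tcp_pos: [0.6225, 0.1052, 0.3541]
tcp_rot: [[-0.221, 0.975, -0.001], [0.975, 0.221, -0.0], [-0.0, -0.001, -1.0]]
contact_force: [-1.8, -1.4, -1.3]
grip_width: 0.0114
```

Emit:
servo_tool:
  motion: [-1, 0.002, 0.0005, 0, 0, 0, 0, -1, 0.002, 0.0005, 0, 0, 0, 0, -1, 0.002, 0.0005, 0, 0, 0, 0]

```text
t: 9.03
tcp_pos: [0.6228, 0.1053, 0.3541]
tcp_rot: [[-0.221, 0.975, -0.001], [0.975, 0.221, -0.0], [-0.0, -0.001, -1.0]]
contact_force: [-4.8, -2.3, -0.7]
grip_width: 0.0115
```

Emit:
servo_tool:
  motion: [-1, 0.002, 0.0005, 0, 0, 0, 0, -1, 0.002, 0.0005, 0, 0, 0, 0, -1, 0.002, 0.0005, 0, 0, 0, 0]

```text
t: 9.28
tcp_pos: [0.623, 0.1054, 0.354]
tcp_rot: [[-0.221, 0.975, -0.002], [0.975, 0.221, -0.001], [-0.0, -0.002, -1.0]]
contact_force: [-6.0, -2.8, 0.5]
grip_width: 0.0114
```

The bar is felt at ~6 N at TCP rack x ≈ -0.024, as expected. I'll lower it onto the pegs while easing the push.

Emit:
servo_tool:
  motion: [-1, -0.002, -0.0005, -0.002, 0, 0, 0, -1, -0.002, -0.0005, -0.003, 0, 0, 0, -1, -0.002, -0.0005, -0.004, 0, 0, 0, -1, -0.002, -0.0005, -0.004, 0, 0, 0, -1, -0.002, -0.0005, -0.004, 0, 0, 0]

```text
t: 9.7
tcp_pos: [0.6228, 0.1054, 0.3531]
tcp_rot: [[-0.221, 0.975, -0.001], [0.975, 0.221, -0.0], [0.0, -0.001, -1.0]]
contact_force: [-6.5, -1.8, -0.3]
grip_width: 0.0113
```

Emit:
servo_tool:
  motion: [-1, 0, 0, -0.001, 0, 0, 0, -1, 0, 0, -0.002, 0, 0, 0, -1, 0, 0, -0.002, 0, 0, 0]

```text
t: 9.95
tcp_pos: [0.6228, 0.1054, 0.3528]
tcp_rot: [[-0.221, 0.975, -0.001], [0.975, 0.221, -0.0], [0.0, -0.001, -1.0]]
contact_force: [-6.6, -2.3, 2.7]
grip_width: 0.0112
```

The pegs now carry the load (Fz +2.7, previously -3.6). Releasing.

Emit:
servo_tool:
  motion: [0, 0, 0, 0, 0, 0, 0, 0, 0, 0, 0, 0, 0, 0, 0, 0, 0, 0, 0, 0, 0, 0, 0, 0, 0, 0, 0, 0, 0, 0, 0, 0, 0, 0, 0, 0, 0, 0, 0, 0, 0, 0]

```text
t: 10.45
tcp_pos: [0.6233, 0.1055, 0.3528]
tcp_rot: [[-0.22, 0.975, 0.0], [0.975, 0.22, 0.0], [-0.0, 0.0, -1.0]]
contact_force: [-0.0, 0.1, 0.4]
grip_width: 0.0427
```

```bash
python3 - <<'E'
from station import readout, read_camera
import cv2,numpy as np,pickle
s=readout.observe();c=read_camera("wrist");e=read_camera("scene")
pickle.dump((s,{"wrist":c,"scene":e}),open("d6.pkl","wb"))
print(s["t"],s["tcp_pos"],s["contact_force"],s["ft_torque"],s["grip_width"])
a=c["img"][90:260,270:440,::-1];f=e["img"][165:215,245:305,::-1]
r=np.zeros((600,800,3),np.uint8)
r[:400,:400]=cv2.resize(a,(400,400),interpolation=cv2.INTER_CUBIC)
r[:333,400:]=cv2.resize(f,(400,333),interpolation=cv2.INTER_CUBIC)
cv2.imwrite("pics/w6.png",r[:400])
E
```

```text
10.45 [0.62329699 0.10545429 0.3527689 ] [-0.01295871  0.07059273  0.38325122] [ 0.0083292   0.00453984 -0.01071121] 0.04267486365373111
```

View pics/w6.png

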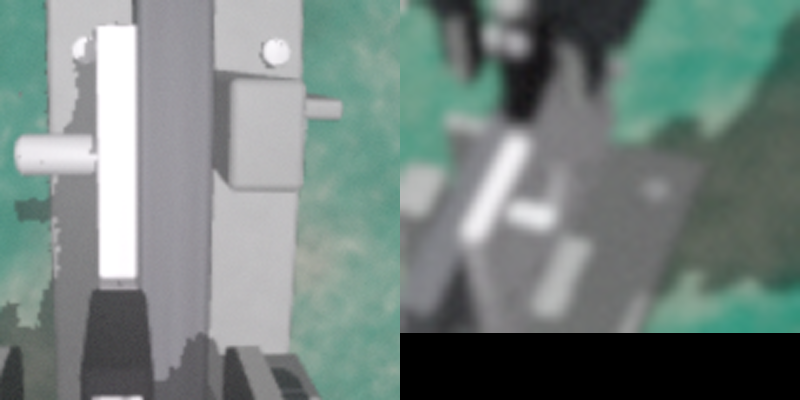

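The plate is flush with the bar and parallel to it, with the peg protruding at crop (15–97,155) and no contact on the tool. I'll retreat straight up, then check.

Emit:
servo_tool:
  motion: [0, 0, 0, 0.1, 0, 0, 0, 0, 0, 0, 0.2, 0, 0, 0, 0, 0, 0, 0.35, 0, 0, 0, 0, -0.3, 0, 0.5, 0, 0, 0, 0, -0.6, 0, 0.5, 0, 0, 0, 0, -0.6, 0, 0.5, 0, 0, 0, 0, -0.6, 0, 0.5, 0, 0, 0, 0, -0.6, 0, 0.5, 0, 0, 0, 0, -0.6, 0, 0.5, 0, 0, 0, 0, -0.6, 0, 0.5, 0, 0, 0]

```text
t: 11.38
tcp_pos: [0.4735, 0.1055, 0.4781]
tcp_rot: [[-0.221, 0.975, 0.001], [0.975, 0.221, 0.0], [-0.0, 0.001, -1.0]]
contact_force: [1.2, -0.3, 0.3]
grip_width: 0.0427
```

```bash
python3 - <<'E'
from station import readout, read_camera
import cv2,numpy as np,pickle
s=readout.observe();c=read_camera("wrist");e=read_camera("scene");t=read_camera("top")
pickle.dump((s,{"wrist":c,"scene":e,"top":t}),open("d7.pkl","wb"))
print(s["t"],s["tcp_pos"],s["contact_force"],s["grip_width"])
w=c["img"][:,200:600,::-1];f=e["img"][140:250,180:320,::-1]
r=np.zeros((600,800,3),np.uint8)
r[:400,:400]=w
r[:314,400:]=cv2.resize(f,(400,314),interpolation=cv2.INTER_CUBIC)
r[314:594,400:]=cv2.resize(t["img"][110:250,200:400,::-1],(400,280))
cv2.imwrite("pics/w7.png",r)
E
```

```text
11.3833 [0.47354369 0.10547155 0.47811911] [ 1.16210473 -0.27963581  0.3079307 ] 0.04265560017178953
```

View pics/w7.png

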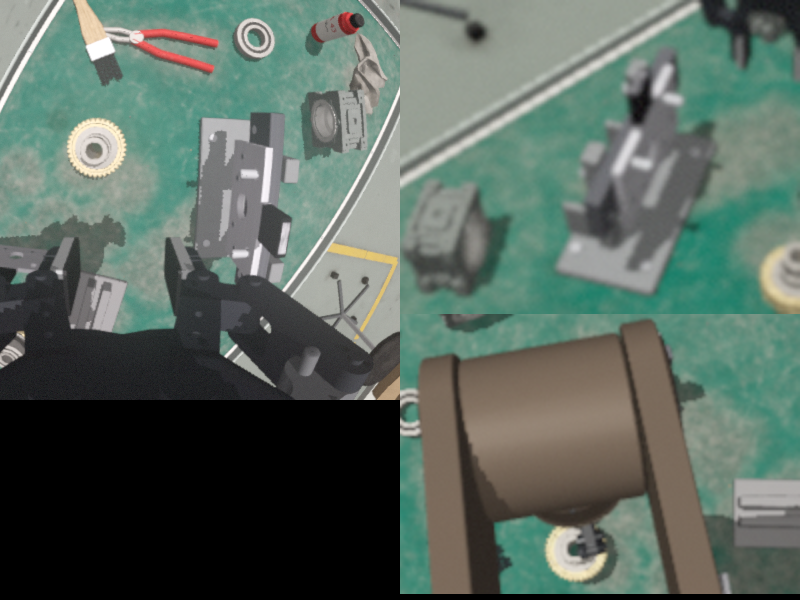

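The wrist view shows both pegs through the plate, at (245,170) and (243,255). The plate is flush to the bar, the bystanders are in place and the gripper is clear, so I'm handing in.

```bash
python3 -c "
from station import manip
print(manip.sign_off())"
```

```text
the job is handed in; nothing more can be done
None
```

The template is hanging on the rack with both pegs through its upper holes, flush against the bar. I let go of it and handed the job in at about 11.4 s of the 72 s allowed; the hand-in gives no verdict.

- **Finding the pegs:** By sight the bar sits about 10 to 12 mm off centre. The overhead view gave 10 mm, the wrist view of the left peg gave 12 mm, and the wrist view of the bar's end gave 10 mm. I used the 12 mm estimate.
- **Fit:** The pegs went in with no measurable contact at the tips. About 8 mm short of the bar I saw a 2 N downward drift, so I lowered the template 0.8 mm, which cleared it.
- **Forces:** I felt the bar at about 6 to 7 N, with the template within a fraction of a millimetre of its fully home position. The force sensor is read only at the end of each move, so brief peaks in between weren't seen.
- **Last checks:** The final wrist picture shows both pegs protruding through the plate, and the plate flush and parallel to the bar. The gripper is well clear and touching nothing. The gear wheel, gear housing and bearing look to be where they were, judged by eye only.

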